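Lock a jeweller's bench pin in its holder with the quarter-turn spring bolt

ROBOT

A 7-joint arm with a two-finger parallel gripper is mounted at the origin on the work surface. World frame = base frame: x ahead of the robot, y to its left, z up, the work surface at z = 0. Lengths are in m, angles in rad, forces in N, time in s.
With the tool pointing down it reaches from about 0.425 to 0.925 m from the base axis. Payload 6.8 kg.
Tool frame: the origin (TCP) lies midway between the tips of the shut fingers; the grasp point (between the pads) lies 19 mm behind it (grip_point_offset is the distance from the TCP to the grasp point, in m); y points along the fingers, x is the direction in which the jaws open and shut, and the axes are right-handed (so a half turn about y gives the same grasp; the last joint's range is limited). The gripper opens to 85 mm and grips with 20 to 120 N. Pads are 22 mm wide; open, the fingers measure 114 mm over their backs; the gripper's body (76 mm by 85 mm) begins 54 mm behind the grasp point. The pads swing forward as they close: fully open they stand 13 mm farther back than shut.
Start: joints at [-1.36, 0.477, 0.022, 1.555, -0.011, 1.109, -0.083], TCP at [0.212, 0.641, 0.231] pointing down, gripper open.
Joint ranges: [-2.96, 2.96], [-0.34, 2.1], [-1.41, 1.46], [0.24, 2.44], [-1.37, 4.51], [0.17, 1.92], [-2.96, 2.96]. Speed limits (rad/s): [2.39, 2.39, 3.14, 3.14, 3.14, 3.14, 3.14].

INTERFACE

Orientations are given as a unit quaternion [w, x, y, z].
In Python, from station import get_obs, read_camera, hand_in, grip_point_offset gives the robot as it stands.
- The arm moves only by the tool play_rows, never from a script. Its argument "increments" is a list of rows, each a list of 2 entries, a list of its own where there are three numbers: the shift along the tool's x, y, z in m, then the turn, a rotation vector about the tool's x, y, z in degrees. In form: [[[tx, ty, tz], [ax, ay, az]], ...]. A call has 1 to 20 rows; each row shifts and turns the commanded pose from where the row before left it, along the tool's axes as they then stand; what a row does not reach is not made up. A row lasts 1/12 s, in which the tool goes at most 41.7 mm and 7.16 degrees, less where a joint would pass 70% of its speed; a pose out of reach is approached as far as the arm can. A call with a gripper value outside its range is refused whole. "gripper" is the finger opening in m, from 0 to 0.0854, set as the call begins (left out, the last holds). The fingers move at their own pace and stop on an object; "grip_force" is the grip in N (left out, the last holds). Time passes only in rows, so rows that do not move let the fingers close. It gives the time, the measured TCP pose, the force and the opening at its end, in the units of the state.
- get_obs(): the state, without advancing time (a new reading comes with each control period).
- read_camera(name): name is "scene" or "side" or "wrist"; returns a dict with "color" (420x560x3 uint8, red, green, blue), "range_z" (420x560 float32, m along the optical axis (not along the pixel's ray), 0 where there is no reading), "intrinsics" (3x3 intrinsics, pixels), "R" (3x3) and "t" (3): a world point X has camera coordinates R X + t; the wrist camera has in their place "hand_eye" (4x4, takes a point from camera to tool coordinates, whose origin is the TCP and whose axes are the tool frame's). Camera axes: x right, y down, z forward; pixel columns grow to the right and rows downward; lengths in m; the calibration is good to about 2 mm. A picture is of the moment at which its call begins: read the wrist's pose just before it.
- hand_in(): hands the job in, once; it reports no verdict.
The state is a dict: "t": time; "q": joint angles; "joint_vel": joint speeds; "joint_torque": joint torques, N m; "eef_pos": TCP position; "tool_rot": TCP orientation; "contact_force": force on the tool from outside, world axes, zero at the start; "torque": the same for the moment, N m; "gripper_width": opening from 0.0 (shut) to 1.0 (fully open).
Only numpy, scipy, OpenCV 4.12 (cv2) and the standard library are available. Lean on these libraries where they do the work, as an engineer would, in place of code of your own. Each camera call takes 0.05 s, during which the arm holds its last target. There are 200 camera calls.

TASK

Push the wooden bench pin fully home in its holder, against the stop at the back. Then pass the spring T-bolt down through the pin's slot and the holder, press it down against its spring and turn it a quarter turn clockwise, so that when you let go it stays hooked and holds the pin down. Feel your way: never load the holder, the pin or the bolt with more than 35 N, and leave the other things on the bench alone.

Things in the scene. Friction and masses are not known exactly. Their poses are not given: they have to be found in the camera images.
- holder: Grey cast holder with bright steel top plate, screwed to the bench. Origin on the bench right below its slot's centre; x to the back, y left, z up. Foot x -75 to +55, 120 wide (y), 8 high; above it 90 wide. Top face, on which the pin lies, 50 mm above the bench. Cheeks 12 mm high, x -20 to +40, guide the pin with 1.5 mm play each side; the front of the top face is free of cheeks.
- holder_stop (a point): Middle of the holder's rear stop, on the face that the pin's rear end must meet: 40 mm behind the slot's centre (holder x = +40), 57 mm above the bench. The stop is 14 mm high and as wide as the holder.
- holder_slot (a point): Centre of the opening in the holder's top face, 50 mm above the bench, 44 mm (x) by 26 mm (y), axes as the holder. Through it the T-head reaches the brass keeper 8 mm below. Quarter turn is clockwise seen from above; lugs under the keeper stop the T-head there (push gently on to feel it) and block the other way.
- holder_catch (a point): Mid-place of the brass keeper's top, 42 mm above the bench (point fixed to the holder). Slot in it 34 (x) by 11.6 mm (y), 9 mm deep in all. It slides on rails: it stands up to 6 mm off this point along y, not measured, held by 20 N friction. If the T-head lands on it, lift, shift across, try again lightly. Cross groove under it along y, 13 wide, 3 mm deep, catches the turned head.
- pin_mid (a point): Centre (half-way up) of the wooden bench pin, 130 (x) by 64 (y) by 18 mm thick, about 110 g, lying on the holder's top face; x to its back, axes as the holder. Starts 12 to 35 mm short of home. Home: rear end on the stop, this point at holder x = -25, 59 mm above the bench. V-notch in the front end 40 mm deep, 27 wide. The front 60 mm can be gripped across the 64 mm width.
- pin_slot (a point): Centre of the slot through the pin, on its top face: 25 mm behind pin_mid; 40 mm (x) by 28 mm (y). Once the pin is home it lies over the holder's opening, 68 mm above the bench; the bolt's collar bears on the wood around it.
- bolt_grip (a point): Centre of the brass bar handle on top of the spring T-bolt, z up: bar 36 mm long (x), 12 thick (y), 26 high. The point lies 78 mm above the underside of the T-head. Under the bar a round boss 26 mm across, its top 13 mm below the point. Whole bolt about 150 g. It starts upright in the tool block, hung by its collar. At the end this point lies 107 mm above the bench.
- collar_free (a point): Underside of the bolt's spring collar (48 mm across, 4 thick) when free: 36 mm above the underside of the T-head. It can be pushed 10 mm up the shaft: 4 N starts it, 1.2 N more per mm, then solid. With the collar on the pin, the T-head is clear below the keeper and can turn when pressed 6 mm (11.5 N) or more; let go when across, it rises into the groove at 3 mm.
- bolt_head (a point): Centre of the bolt's T-head, 30 mm (x, parallel to the bar) by 10 mm (y) by 7 mm high, 3.5 mm above its underside; shaft above it 9 mm across. At rest in the groove it lies 32.5 mm above the bench.
- block: Dark hardwood tool block, 110 (x) by 70 (y) by 50 mm high, fixed; origin on the bench under its centre. The bolt stands in the slot at its centre, 34 (x) by 14 mm (y), 44 mm deep. Small burs stand up 15 mm near its ends.
- bowl: Bystander: small white ceramic bowl, 76 mm wide, 36 mm high; origin under its centre.
- pliers: Bystander: yellow-handled pliers lying flat, 120 mm long.
- jar: Bystander: amber jar, 48 mm wide, 60 mm high.
- mandrel: Bystander: steel ring mandrel with wooden handle, lying, 250 mm long, 25 mm thick.
- pen: Bystander: green marker pen, 134 mm long.
- solder_block: Bystander: black soldering block with rings on it, 95 by 65 by 26 mm.
- tray: Bystander: small dark wooden tray, 75 by 75 by 14 mm.
Not all that is in view belongs to the job. Several things look just like the holder: the one meant starts farthest to the robot's right. There is more than one size of the part that bears pin_mid; the job needs the larger.

How it is judged:
On the way, in this order (a step that is already met when the one before it is completed fails the run):
1. the pin is fully home against the stop (within 2.5 mm) (x of pin_mid in the frame of holder above -0.0275 m), for 0.2 s.
2. the bolt's T-head, in line with the slot, has passed down into the keeper, the pin still home (z of bolt_head in the frame of holder below 0.0375 m and horizontal distance between bolt_head and holder below 0.01 m and angle between the x axis of bolt_grip and the x axis of holder, either way round below 0.3 rad and x of pin_mid in the frame of holder above -0.028 m), for 0.1 s.
3. the bolt is pressed down on its spring and its head is turned across, below the keeper (z of bolt_head in the frame of holder below 0.0315 m and horizontal distance between bolt_head and holder below 0.01 m and angle between the x axis of bolt_grip and the y axis of holder, either way round below 0.3 rad), for 0.05 s.
At the end, for the whole second after the job is handed in: Pin flat on the holder and within 3 mm of its stop; bolt upright (7 degrees) in the slot, across it (within 10 degrees), its T-head risen into the keeper's groove (head centre 32.5 mm above the bench, within 2 mm); all released and at rest (x of pin_mid in the frame of holder above -0.028 m and z of pin_mid in the frame of holder between 0.057 and 0.061 m and z of bolt_head in the frame of holder between 0.0305 and 0.0345 m and horizontal distance between bolt_head and holder below 0.01 m and angle between the x axis of bolt_grip and the y axis of holder, either way round below 0.17 rad and angle between bolt_grip's own z axis and vertical below 0.12 rad and linear speed of each of bolt, pin below 0.01 m/s); the robot touches nothing.
It fails at once if the bolt and the holder (with its keeper) press on each other with more than 35 N (contact force between bolt and holder above 35 N).
It fails at once if the bolt presses on the pin with more than 35 N (contact force between bolt and pin above 35 N).
It fails at once if the pin presses on the holder with more than 35 N (contact force between pin and holder above 35 N).
It fails at once if a bystander is moved by more than 20 mm (distance of any of bowl, pliers, jar, mandrel, pen, solder_block, tray from where it was at the start of the episode above 0.02 m).
It also fails if it takes over 72 s, if anything falls off the work surface, if the arm or the gripper's body presses on something with over 40 N, if the wrist force passes 120 N, or if a joint passes its speed limit or range.

## Working session

There is one attempt and no reset: what is moved stays moved. The work goes in short steps, Python scripts to look and compute and a tool call to move; the robot and the scene stay as the last step left them, time stands still between calls to the robot, and variables do not carry over. Pictures are saved under pics/ and viewed, about 8 in all and at most 12, crops included, and the job is handed in when it is done.

Besides the shell and the picture viewer there is one more tool, called as a command line: name --argument value ..., lists and objects as JSON in quotes. play_rows: Moves the arm, as the interface text tells. Its arguments: {"type":"object","properties":{"increments":{"type":"array","items":{"type":"array"}},"gripper":{"type":"number"},"grip_force":{"type":"number"}},"required":["increments"]}

```bash
ls; mkdir -p pics; cat > h.py <<'E'
import numpy as np, cv2
from station import get_obs, read_camera, hand_in, grip_point_offset
from scipy.spatial.transform import Rotation as R
def tool():
    o=get_obs(); w,x,y,z=o['tool_rot']; return np.array(o['eef_pos']),R.from_quat([x,y,z,w]).as_matrix(),o
def cam(n):
    p,Rm,o=tool(); c=read_camera(n)
    K=c['intrinsics']; d=c['range_z']; h,w=d.shape
    u,v=np.meshgrid(np.arange(w),np.arange(h))
    P=np.stack([(u-K[0,2])/K[0,0]*d,(v-K[1,2])/K[1,1]*d,d],-1)
    if n=='wrist':
        H=np.array(c['hand_eye']); P=(P@H[:3,:3].T+H[:3,3])@Rm.T+p
    else: P=(P-c['t'])@np.array(c['R'])
    P[d==0]=np.nan
    np.savez('last_%s.npz'%n,P=P,color=c['color'],K=K)
    return c['color'],P,c
def save(n,img): cv2.imwrite('pics/'+n,cv2.cvtColor(img,cv2.COLOR_RGB2BGR))
E
python3 - <<'E'
from h import *
a,P,c=cam('scene'); b,Q,d=cam('side'); save('scene.png',a); save('side.png',b)
o=get_obs(); print(o, grip_point_offset); print(c['R'],c['t'],d['R'],d['t'],c['intrinsics'])
E
```

```text
pics
{'t': 0.1, 'q': array([-1.36008077,  0.477674  ,  0.02233877,  1.55635214, -0.01146985,
        1.10929985, -0.08307435]), 'joint_vel': array([-0.00154934, -0.00097948,  0.00053987, -0.00164422,  0.0009603 ,
        0.00122344,  0.00068393]), 'joint_torque': array([ 4.01996600e-03, -5.97760713e+01,  1.61338516e+00, -2.81956816e+01,
        1.28151564e-02,  5.07508477e-03,  1.63616789e-05]), 'eef_pos': array([0.21142308, 0.64047445, 0.23045219]), 'tool_rot': array([-0.57264291,  0.57338578,  0.41388269, -0.41474084]), 'contact_force': array([ 0.44218861, -0.33966571, -0.2698507 ]), 'torque': array([-0.02876706,  0.04014006, -0.01517299]), 'gripper_width': 0.999300522580974} 0.0187
[[-0.86677851  0.49862932 -0.00798837]
 [ 0.42832972  0.7361804  -0.52399625]
 [-0.25539901 -0.45761035 -0.85168311]] [ 0.50260656 -0.18979349  1.39926401] [[ 0.78000233 -0.62572813  0.00778906]
 [-0.3116     -0.39915946 -0.8623092 ]
 [ 0.5426802   0.67017612 -0.5063222 ]] [-0.45043382  0.23180266  0.9713382 ] [[410.0557588    0.         280.19861504]
 [  0.         410.0557588  211.33409676]
 [  0.           0.           1.        ]]
```

View pics/scene.png

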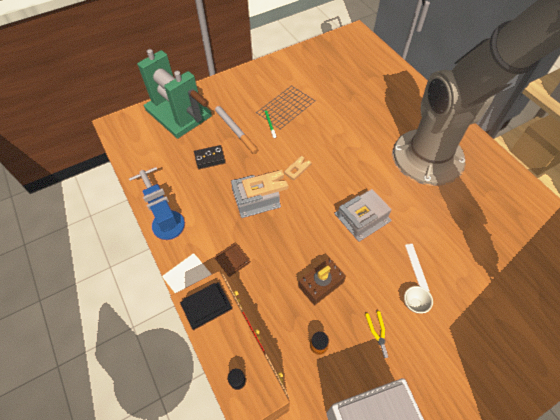

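View pics/side.png

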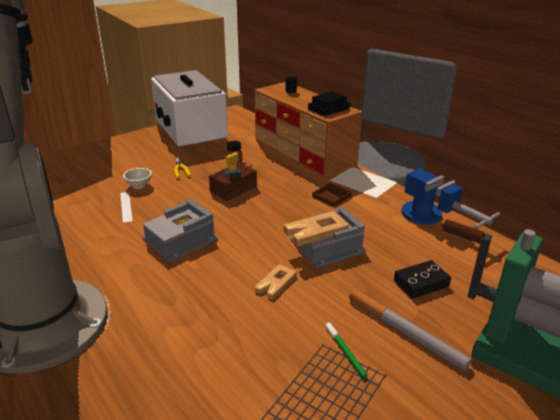

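Scene shows holder with pin around (258,192), an empty look-alike holder at (363,213), a small pin at (298,168), and the block with the bolt at (322,277). Next I'll turn these into metric positions.

```bash
python3 - <<'E'
from h import *
S=np.load('last_scene.npz'); T=np.load('last_side.npz')
for n,(u,v) in dict(pinholder=(262,188),other=(365,215),smallpin=(298,168),bolt=(323,273),jar=(319,341),mandrel=(235,130),pen=(269,122)).items(): print(n,S['P'][v,u].round(3))
Ps=[]
for D in (S,T):
    P=D['P'].reshape(-1,3); C=D['color'].reshape(-1,3); Ps.append(np.c_[P,C])
A=np.vstack(Ps); A=A[np.isfinite(A[:,0])]
np.save('cloud.npy',A)
def top(c,half,name,k=4):
    m=(abs(A[:,0]-c[0])<half)&(abs(A[:,1]-c[1])<half)&(A[:,2]<.2)
    B=A[m]; B=B[np.argsort(B[:,2])]
    n=int(2*half*1000/2)
    img=np.zeros((n,n,3),np.uint8); 
    r=((B[:,0]-c[0]+half)/.002).astype(int).clip(0,n-1); q=((B[:,1]-c[1]+half)/.002).astype(int).clip(0,n-1)
    img[n-1-r,n-1-q]=B[:,3:]
    return cv2.resize(img,None,fx=k,fy=k,interpolation=0)
ph=S['P'][188,262]; bl=S['P'][273,323]
save('top.png',np.hstack([top(ph,.1,'a'),top(bl,.1,'b')]))
for c in (ph,bl):
    m=(abs(A[:,0]-c[0])<.09)&(abs(A[:,1]-c[1])<.09)&(A[:,2]>.004)
    hh,e=np.histogram(A[m][:,2],bins=np.arange(0,.16,.003)); print([(round(e[i]*1000),hh[i]) for i in range(len(hh))])
E
```

```text
pinholder [ 0.572 -0.124  0.067]
other [0.349 0.105 0.05 ]
smallpin [ 0.415 -0.169  0.014]
bolt [0.574 0.215 0.103]
jar [0.668 0.348 0.057]
mandrel [ 0.521 -0.422  0.017]
pen [ 0.397 -0.399  0.013]
[(0, np.int64(0)), (3, np.int64(215)), (6, np.int64(355)), (9, np.int64(135)), (12, np.int64(86)), (15, np.int64(92)), (18, np.int64(62)), (21, np.int64(91)), (24, np.int64(78)), (27, np.int64(72)), (30, np.int64(86)), (33, np.int64(84)), (36, np.int64(78)), (39, np.int64(80)), (42, np.int64(104)), (45, np.int64(183)), (48, np.int64(294)), (51, np.int64(217)), (54, np.int64(199)), (57, np.int64(239)), (60, np.int64(466)), (63, np.int64(715)), (66, np.int64(771)), (69, np.int64(135)), (72, np.int64(8)), (75, np.int64(0)), (78, np.int64(0)), (81, np.int64(0)), (84, np.int64(0)), (87, np.int64(0)), (90, np.int64(0)), (93, np.int64(0)), (96, np.int64(0)), (99, np.int64(0)), (102, np.int64(0)), (105, np.int64(0)), (108, np.int64(0)), (111, np.int64(0)), (114, np.int64(0)), (117, np.int64(0)), (120, np.int64(0)), (123, np.int64(0)), (126, np.int64(0)), (129, np.int64(0)), (132, np.int64(0)), (13
[... 518 characters left out ...]
54, np.int64(87)), (57, np.int64(20)), (60, np.int64(16)), (63, np.int64(15)), (66, np.int64(17)), (69, np.int64(13)), (72, np.int64(15)), (75, np.int64(22)), (78, np.int64(21)), (81, np.int64(21)), (84, np.int64(14)), (87, np.int64(18)), (90, np.int64(19)), (93, np.int64(16)), (96, np.int64(23)), (99, np.int64(41)), (102, np.int64(36)), (105, np.int64(11)), (108, np.int64(0)), (111, np.int64(0)), (114, np.int64(0)), (117, np.int64(0)), (120, np.int64(0)), (123, np.int64(0)), (126, np.int64(0)), (129, np.int64(0)), (132, np.int64(0)), (135, np.int64(0)), (138, np.int64(0)), (141, np.int64(0)), (144, np.int64(0)), (147, np.int64(0)), (150, np.int64(0)), (153, np.int64(0)), (156, np.int64(0))]
```

View pics/top.png

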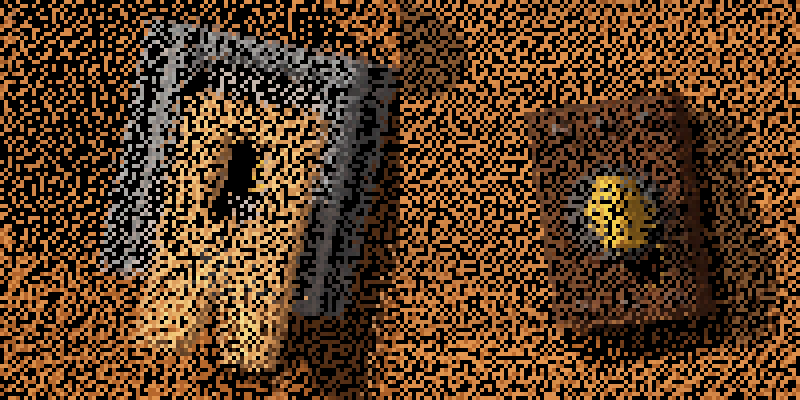

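```bash
cat >> h.py <<'E'
def plan(pos,yaw):
    """yaw: world angle of tool x axis, deg; tool z down"""
    p,Rm,o=tool(); 
    c,s=np.cos(np.radians(yaw)),np.sin(np.radians(yaw))
    X=np.array([c,s,0]);Z=np.array([0,0,-1.]);Y=np.cross(Z,X); Rt=np.stack([X,Y,Z],1)
    print('shift(tool now) mm',(Rm.T@(np.array(pos)-p)*1000).round(1),'rot deg',np.degrees(R.from_matrix(Rm.T@Rt).as_rotvec()).round(2),'shift(target axes) mm',(Rt.T@(np.array(pos)-p)*1000).round(1))
def st():
    p,Rm,o=tool(); print('t%.2f'%o['t'],'tcp',(p*1000).round(1),'yawx %.2f'%np.degrees(np.arctan2(Rm[1,0],Rm[0,0])),'tilt',Rm[:2,2].round(4),'F',np.array(o['contact_force']).round(1),'gw %.3f'%o['gripper_width'],'q',np.array(o['q']).round(2))
E
python3 - <<'E'
from h import *
st(); c=read_camera('wrist'); print(np.array(c['hand_eye']).round(3),c['intrinsics'][0,0])
for yaw in (75,-105): plan((.59,-.13,.30),yaw)
plan((.574,.215,.27),90)
E
```

```text
t0.10 tcp [211.4 640.5 230.5] yawx 71.74 tilt [-0.9496  0.3134] F [ 0.4 -0.3 -0.3] gw 0.999 q [-1.36  0.48  0.02  1.56 -0.01  1.11 -0.08]
[[ 1.     0.001 -0.001 -0.001]
 [ 0.001 -0.324  0.946 -0.142]
 [ 0.    -0.946 -0.324  0.083]
 [ 0.     0.     0.     1.   ]] 296.00458786172
shift(tool now) mm [-613.2  -68.5 -601. ] rot deg [-89.97  -2.5   -2.63] shift(target axes) mm [-646.3  565.1  -69.4]
shift(tool now) mm [-613.2  -68.5 -601. ] rot deg [ -3.49 125.58 125.59] shift(target axes) mm [ 646.3 -565.1  -69.4]
shift(tool now) mm [-290.6  -39.  -477.7] rot deg [-89.18 -14.27 -14.4 ] shift(target axes) mm [-425.6  362.6  -39.4]
```

```bash
python3 - <<'E'
s=open('h.py').read()
s=s.replace("tool z down","tool y down").replace("Z=np.array([0,0,-1.]);Y=np.cross(Z,X); Rt","Y=np.array([0,0,-1.]);Z=np.cross(X,Y); Rt").replace("'tilt',Rm[:2,2]","'tilt',Rm[:2,1]")
open('h.py','w').write(s)
from h import *
st(); plan((.57,.205,.25),79); plan((.56,-.135,.25),79)
E
```

```text
t0.15 tcp [211.4 640.6 230.6] yawx 71.74 tilt [-0.0004 -0.0014] F [-0.   0.   0.1] gw 0.995 q [-1.36  0.48  0.02  1.56 -0.01  1.11 -0.08]
shift(tool now) mm [-301.3  -19.  -477. ] rot deg [ 0.   -7.26 -0.08] shift(target axes) mm [-359.1  -19.4 -435.1]
shift(tool now) mm [-627.3  -18.5 -574.1] rot deg [ 0.   -7.26 -0.08] shift(target axes) mm [-694.8  -19.4 -490.2]
```

play_rows --increments '[[[-0.0167,-0.001,-0.0265],[0,0,0]],[[-0.0167,-0.001,-0.0265],[0,0,0]],[[-0.0167,-0.001,-0.0265],[0,0,0]],[[-0.0167,-0.001,-0.0265],[0,0,0]],[[-0.0167,-0.001,-0.0265],[0,0,0]],[[-0.0167,-0.001,-0.0265],[0,0,0]],[[-0.0167,-0.001,-0.0265],[0,0,0]],[[-0.0167,-0.001,-0.0265],[0,0,0]],[[-0.0167,-0.001,-0.0265],[0,0,0]],[[-0.0167,-0.001,-0.0265],[0,0,0]],[[-0.0167,-0.001,-0.0265],[0,0,0]],[[-0.0167,-0.001,-0.0265],[0,0,0]],[[-0.0167,-0.001,-0.0265],[0,0,0]],[[-0.0167,-0.001,-0.0265],[0,0,0]],[[-0.0167,-0.001,-0.0265],[0,0,0]],[[-0.0167,-0.001,-0.0265],[0,0,0]],[[-0.0167,-0.001,-0.0265],[0,-3.6,0]],[[-0.0167,-0.001,-0.0265],[0,-3.6,0]],[[0,0,0],[0,0,0]],[[0,0,0],[0,0,0]]]'

```text
t: 1.82
eef_pos: [0.5728, 0.205, 0.249]
tool_rot: [-0.547, 0.547, 0.448, -0.448]
contact_force: [-0.3, 0.2, -0.3]
gripper_width: 1.001
```

```bash
python3 - <<'E'
from h import *
st(); a,P,c=cam('wrist'); save('wblock.png',a); np.savez('wblock.npz',P=P,color=a)
m=np.isfinite(P[...,2]); 
Q=P[m]; Q=Q[(np.hypot(Q[:,0]-.574,Q[:,1]-.215)<.1)]
hh,e=np.histogram(Q[:,2],bins=np.arange(-.006,.12,.003)); print([(round(e[i]*1000),int(hh[i])) for i in range(len(hh))])
for lo,hi in((.096,.112),(.045,.053),(.068,.082)):
    B=Q[(Q[:,2]>lo)&(Q[:,2]<hi)]; B=B[np.hypot(B[:,0]-.574,B[:,1]-.215)<.085]
    if len(B)>5: print(lo,len(B),cv2.minAreaRect((B[:,:2]*1000).astype(np.float32)),np.median(B[:,2]))
plan((.56,-.135,.25),79)
E
```

```text
t1.82 tcp [572.8 205.  249. ] yawx 78.66 tilt [-0.0001 -0.0008] F [-0.3  0.2 -0.3] gw 1.001 q [-0.6   0.35  0.2   1.71 -0.08  1.08  1.  ]
[(-6, 4), (-3, 6372), (0, 5367), (3, 7), (6, 5), (9, 9), (12, 6), (15, 8), (18, 9), (21, 6), (24, 8), (27, 8), (30, 8), (33, 11), (36, 7), (39, 9), (42, 7), (45, 27), (48, 3666), (51, 727), (54, 323), (57, 1), (60, 9), (63, 64), (66, 14), (69, 6), (72, 5), (75, 31), (78, 120), (81, 11), (84, 9), (87, 13), (90, 5), (93, 16), (96, 8), (99, 51), (102, 344), (105, 8), (108, 0), (111, 0), (114, 0)]
0.096 411 ((568.1258544921875, 206.08523559570312), (36.1298713684082, 12.00465202331543), 6.852887153625488) 0.10346652767503994
0.045 4080 ((568.6602783203125, 205.5218963623047), (110.37373352050781, 70.08689880371094), 7.961264133453369) 0.049909706460669834
0.068 163 ((566.68310546875, 206.94580078125), (25.423673629760742, 26.31320571899414), 60.9503059387207) 0.07875601509769525
shift(tool now) mm [-337.7   -1.1  -54.8] rot deg [-0.04 -0.18 -0.01] shift(target axes) mm [-337.9   -1.1  -53.7]
```

View pics/wblock.png

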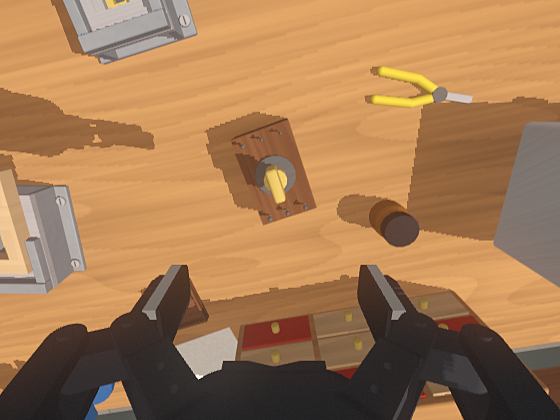

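play_rows --increments '[[[-0.03,0,-0.005],[0,0,0]],[[-0.034,0,-0.0055],[0,0,0]],[[-0.034,0,-0.0055],[0,0,0]],[[-0.034,0,-0.0055],[0,0,0]],[[-0.034,0,-0.0055],[0,0,0]],[[-0.034,0,-0.0055],[0,0,0]],[[-0.034,0,-0.0055],[0,0,0]],[[-0.034,0,-0.0055],[0,0,0]],[[-0.034,0,-0.0055],[0,0,0]],[[-0.034,0,-0.0055],[0,0,0]],[[0,0,0],[0,0,0]],[[0,0,0],[0,0,0]]]'

```text
t: 2.87
eef_pos: [0.5603, -0.1336, 0.2492]
tool_rot: [0.547, -0.546, -0.449, 0.449]
contact_force: [-0.3, 0.4, 0.6]
gripper_width: 0.996
```

```bash
python3 - <<'E'
from h import *
st(); a,P,c=cam('wrist'); save('whold.png',a); np.savez('whold.npz',P=P,color=a)
m=np.isfinite(P[...,2]); 
Q=P[m];C=a[m].astype(int); k=(np.hypot(Q[:,0]-.59,Q[:,1]+.14)<.12); Q=Q[k];C=C[k]
hh,e=np.histogram(Q[:,2],bins=np.arange(-.006,.08,.002)); print([(round(e[i]*1000),int(hh[i])) for i in range(len(hh))])
wood=(C[:,0]-C[:,2])>45
for n,s in (('pin',wood&(Q[:,2]>.065)&(Q[:,2]<.072)),('foot',(~wood)&(Q[:,2]>.004)&(Q[:,2]<.011)),('grey50+',(~wood)&(Q[:,2]>.047)&(Q[:,2]<.069)),('stop64',(~wood)&(Q[:,2]>.0625)&(Q[:,2]<.068)),('cheek62',(~wood)&(Q[:,2]>.0595)&(Q[:,2]<.0628))):
    B=Q[s]
    if len(B)>5: print(n,len(B),cv2.minAreaRect((B[:,:2]*1000).astype(np.float32)),np.median(B,0))
E
```

```text
t2.87 tcp [ 560.3 -133.6  249.2] yawx 78.78 tilt [-0.0003  0.0001] F [-0.3  0.4  0.6] gw 0.996 q [-0.15  0.3   0.34  1.8  -0.12  1.06  1.61]
[(-6, 0), (-4, 85), (-2, 6960), (0, 5493), (2, 49), (4, 32), (6, 722), (8, 476), (10, 95), (12, 62), (14, 0), (16, 9), (18, 2), (20, 4), (22, 0), (24, 1), (26, 8), (28, 3), (30, 3), (32, 1), (34, 4), (36, 7), (38, 4), (40, 126), (42, 107), (44, 7), (46, 16), (48, 863), (50, 716), (52, 73), (54, 85), (56, 78), (58, 109), (60, 644), (62, 870), (64, 343), (66, 2944), (68, 2179), (70, 6), (72, 0), (74, 0), (76, 0)]
pin 5156 ((572.4423828125, -144.4046630859375), (71.76490020751953, 165.7272186279297), 73.90748596191406) [ 0.54823869 -0.14017474  0.06787561]
foot 1200 ((588.0919189453125, -146.96029663085938), (119.44770050048828, 128.46392822265625), 78.18402862548828) [ 0.58615321 -0.13721051  0.00778755]
grey50+ 3432 ((588.44140625, -147.3060760498047), (90.20381164550781, 129.49710083007812), 78.23947143554688) [ 0.61366801 -0.15514813  0.05972501]
stop64 882 ((589.4793701171875, -147.28842163085938), (88.51402282714844, 127.41023254394531), 78.29720306396484) [ 0.64277118 -0.15956845  0.06367071]
cheek62 951 ((615.1142578125, -152.7738494873047), (89.82356262207031, 74.88604736328125), 78.5860824584961) [ 0.61248365 -0.15962232  0.06175222]
```

View pics/whold.png

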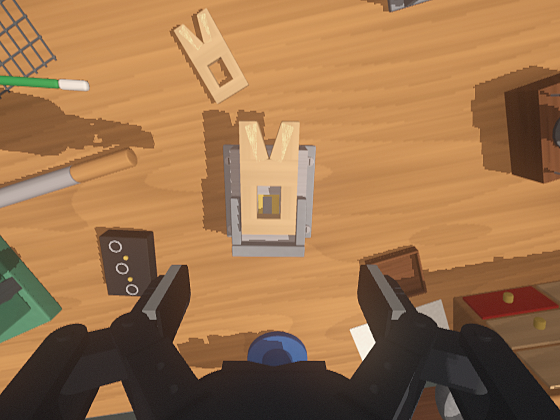

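The image shows the right holder at (268,200) with the large pin in it, front end (V) up at (268,125), and a gap to the stop near (270,240). The keeper is visible in the slot (268,202).

```bash
cat >> h.py <<'E'
HO=np.array([.598,-.1491,0]); HY=-11.8
c_,s_=np.cos(np.radians(HY)),np.sin(np.radians(HY)); HR=np.array([[c_,-s_,0],[s_,c_,0],[0,0,1]])
def toH(P): return (P-HO)@HR
def toW(p): return HR@np.array(p,float)+HO
E
python3 - <<'E'
from h import *
D=np.load('whold.npz');P=D['P'];a=D['color'].astype(int)
H=toH(P); ok=np.isfinite(H[...,0])&(abs(H[...,1])<.045)&(H[...,0]>-.15)&(H[...,0]<.06)
pin=ok&(abs(H[...,2]-.068)<.003)&((a[...,0]-a[...,2])>45)
h=H[pin]*1000
for x0 in range(-120,20,10):
    b=h[(h[:,0]>x0)&(h[:,0]<x0+10)]
    if len(b): print(x0,len(b),'y',np.percentile(b[:,1],[0.5,99.5]).round(1))
print('x',np.percentile(h[:,0],[.2,1,99,99.8]).round(1))
g=ok&(abs(H[...,2]-.042)<.003); k=H[g]*1000; print('keeper',len(k),k.min(0).round(1),k.max(0).round(1))
b=H[ok&(H[...,2]>.062)&(H[...,2]<.067)&(H[...,0]>.03)]*1000; print('stop x',np.percentile(b[:,0],[1,50,99]).round(1),'y',np.percentile(b[:,1],[1,99]))
for x in(-.10,): plan(toW([x,0,.06]),HY+90)
E
```

```text
-110 243 y [-30.7  31.8]
-100 413 y [-30.9  32.2]
-90 459 y [-31.2  32.3]
-80 487 y [-31.4  31.7]
-70 516 y [-30.6  32.1]
-60 512 y [-30.9  32.2]
-50 498 y [-31.1  31.7]
-40 334 y [-31.4  32.1]
-30 258 y [-30.5  32.2]
-20 247 y [-30.8  31.7]
-10 253 y [-31.1  32. ]
0 390 y [-31.2  32.2]
10 420 y [-31.5  31.5]
x [-106.5 -105.3   22.1   23. ]
keeper 239 [-74.5 -44.6  39.1] [ 6.  39.8 44.9]
stop x [32.2 46.9 54.7] y [-43.71441401  43.64394214]
shift(tool now) mm [ -8.9 189.1  59.9] rot deg [-0.03  0.76  0.05] shift(target axes) mm [ -9.6 189.1  59.9]
```

play_rows --increments '[[[0,0,0],[0,0.76,0]],[[-0.0012,0.02,0.0069],[0,0,0]],[[-0.0012,0.02,0.0069],[0,0,0]],[[-0.0012,0.02,0.0069],[0,0,0]],[[-0.0012,0.02,0.0069],[0,0,0]],[[-0.0012,0.02,0.0069],[0,0,0]],[[-0.0012,0.02,0.0069],[0,0,0]],[[-0.0012,0.02,0.0069],[0,0,0]],[[-0.0012,0.02,0.0069],[0,0,0]],[[0,0.008,0],[0,0,0]],[[0,0.008,0],[0,0,0]],[[0,0.008,0],[0,0,0]],[[0,0.008,0],[0,0,0]],[[0,0.006,0],[0,0,0]],[[0,0.003,0],[0,0,0]],[[0,0,0],[0,0,0]]]'

```text
t: 4.25
eef_pos: [0.5047, -0.1309, 0.0478]
tool_rot: [0.549, -0.549, -0.446, 0.446]
contact_force: [0.9, 0.3, 0.8]
gripper_width: 0.997
```

play_rows --increments '[[[0,0,0],[0,0,0]],[[0,0,0],[0,0,0]],[[0,0,0],[0,0,0]],[[0,0,0],[0,0,0]],[[0,0,0],[0,0,0]],[[0,0,0],[0,0,0]]]' --gripper 0.058 --grip_force 20

```text
t: 4.75
eef_pos: [0.5052, -0.1311, 0.0487]
tool_rot: [-0.549, 0.549, 0.446, -0.446]
contact_force: [-1.4, -0.3, 4.4]
gripper_width: 0.743
```

```bash
python3 - <<'E'
from h import *
st(); p,_,_=tool(); print((toH(p)*1000).round(1))
a,P,c=cam('side'); cv2.imwrite('pics/grip.png',cv2.resize(a[160:320,220:420,::-1],None,fx=3,fy=3))
E
```

```text
t4.75 tcp [ 505.2 -131.1   48.7] yawx 78.17 tilt [ 0.0009 -0.    ] F [-1.4 -0.3  4.4] gw 0.743 q [-0.08  0.5   0.26  2.07 -0.22  0.59  1.71]
[-94.6  -1.3  48.7]
```

View pics/grip.png

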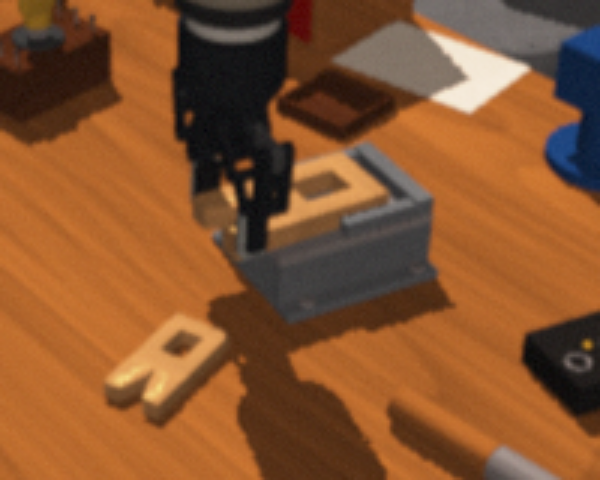

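The pads hold the pin, but the tips may hang below the holder's top face, so I'll regrip 5 mm higher.

play_rows --increments '[[[0,0,0],[0,0,0]],[[0,0,0],[0,0,0]],[[0,0,0],[0,0,0]],[[0,-0.0025,0],[0,0,0]],[[0,-0.0025,0],[0,0,0]],[[0,0,0],[0,0,0]]]' --gripper 0.08

```text
t: 5.3
eef_pos: [0.505, -0.131, 0.0537]
tool_rot: [-0.549, 0.549, 0.446, -0.446]
contact_force: [-0.6, -0.2, 1.2]
gripper_width: 0.939
```

play_rows --increments '[[[0.0012,0,0],[0,0,0]],[[0,0,0],[0,0,0]],[[0,0,0],[0,0,0]],[[0,0,0],[0,0,0]],[[0,0,0],[0,0,0]]]' --gripper 0.058

```text
t: 5.72
eef_pos: [0.5052, -0.1295, 0.0535]
tool_rot: [0.549, -0.549, -0.446, 0.446]
contact_force: [-1.1, 1.5, 5.0]
gripper_width: 0.74
```

play_rows --increments '[[[0,0,-0.0015],[0,0,0]],[[0,0,-0.0015],[0,0,0]],[[0,0,-0.0015],[0,0,0]],[[0,0,-0.0015],[0,0,0]],[[0,0,0],[0,0,0]]]'

```text
t: 6.13
eef_pos: [0.5088, -0.1307, 0.0535]
tool_rot: [0.55, -0.548, -0.445, 0.447]
contact_force: [-8.3, 2.3, 13.7]
gripper_width: 0.741
```

play_rows --increments '[[[0,-0.001,0],[0,0,0]],[[0,-0.001,0],[0,0,0]],[[0,0,0],[0,0,0]],[[0,0,0],[0,0,0]]]'

```text
t: 6.47
eef_pos: [0.5109, -0.131, 0.0551]
tool_rot: [-0.549, 0.549, 0.446, -0.446]
contact_force: [-0.3, 0.3, -0.6]
gripper_width: 0.741
```

```bash
python3 - <<'E'
from h import *
st(); p,_,_=tool(); print((toH(p)*1000).round(1))
E
```

```text
t6.47 tcp [ 510.9 -131.    55.1] yawx 78.17 tilt [-0.0001 -0.0001] F [-0.3  0.3 -0.6] gw 0.741 q [-0.08  0.49  0.27  2.06 -0.22  0.62  1.7 ]
[-88.9  -0.1  55.1]
```

play_rows --increments '[[[0,0,-0.001],[0,0,0]],[[0,0,-0.001],[0,0,0]],[[0,0,-0.001],[0,0,0]],[[0,0,-0.001],[0,0,0]],[[0,0,-0.001],[0,0,0]],[[0,0,-0.001],[0,0,0]],[[0,0,-0.001],[0,0,0]],[[0,0,-0.001],[0,0,0]],[[0,0,0],[0,0,0]]]'

```text
t: 7.22
eef_pos: [0.519, -0.1327, 0.0553]
tool_rot: [-0.549, 0.549, 0.446, -0.446]
contact_force: [-0.4, -0.2, -0.0]
gripper_width: 0.741
```

play_rows --increments '[[[0,0,-0.001],[0,0,0]],[[0,0,-0.001],[0,0,0]],[[0,0,0],[0,0,0]]]'

```text
t: 7.47
eef_pos: [0.5209, -0.1331, 0.0553]
tool_rot: [-0.549, 0.549, 0.446, -0.446]
contact_force: [-0.1, 0.4, -1.8]
gripper_width: 0.741
```

play_rows --increments '[[[0,0,-0.0007],[0,0,0]],[[0,0,0],[0,0,0]]]'

```text
t: 7.63
eef_pos: [0.5213, -0.1332, 0.0552]
tool_rot: [0.549, -0.549, -0.446, 0.446]
contact_force: [-0.5, -0.0, -1.2]
gripper_width: 0.741
```

play_rows --increments '[[[0,0,-0.0007],[0,0,0]],[[0,0,0],[0,0,0]]]'

```text
t: 7.8
eef_pos: [0.5213, -0.1332, 0.0551]
tool_rot: [0.549, -0.548, -0.445, 0.446]
contact_force: [-2.3, 0.2, -0.0]
gripper_width: 0.744
```

play_rows --increments '[[[0,0,-0.001],[0,0,0]],[[0,0,0],[0,0,0]]]'

```text
t: 7.97
eef_pos: [0.5213, -0.1331, 0.0547]
tool_rot: [0.55, -0.548, -0.445, 0.447]
contact_force: [-4.6, 1.9, -0.4]
gripper_width: 0.743
```

play_rows --increments '[[[0,0,-0.001],[0,0,0]],[[0,0,0],[0,0,0]]]'

```text
t: 8.13
eef_pos: [0.5213, -0.1331, 0.0545]
tool_rot: [0.551, -0.547, -0.445, 0.447]
contact_force: [-7.0, 2.2, 0.1]
gripper_width: 0.744
```

```bash
python3 - <<'E'
from h import *
st(); p,_,_=tool(); print((toH(p)*1000).round(1))
E
```

```text
t8.13 tcp [ 521.3 -133.1   54.5] yawx 78.15 tilt [-0.0054  0.0015] F [-7.   2.2  0.1] gw 0.744 q [-0.08  0.51  0.27  2.03 -0.22  0.63  1.7 ]
[-78.3  -0.   54.5]
```

Firm stop at about 7 N, so the pin is home. I'll relieve, release, rise and look.

play_rows --increments '[[[0,0,0.0012],[0,0,0]],[[0,0,0.0012],[0,0,0]],[[0,0,0],[0,0,0]]]'

```text
t: 8.38
eef_pos: [0.5213, -0.1332, 0.0552]
tool_rot: [0.549, -0.549, -0.446, 0.446]
contact_force: [-3.4, 0.4, -1.6]
gripper_width: 0.741
```

play_rows --increments '[[[0,0,0],[0,0,0]],[[0,0,0],[0,0,0]],[[0,0,0],[0,0,0]],[[0,0,0],[0,0,0]],[[0,-0.002,0],[0,0,0]],[[0,-0.006,0],[0,0,0]],[[0,-0.014,0],[0,0,0]],[[0,-0.02,0.003],[0,0,0]],[[0,-0.02,0.003],[0,0,0]],[[0,-0.02,0.003],[0,0,0]],[[0,-0.02,0.003],[0,0,0]],[[0,-0.02,0.003],[0,0,0]],[[0,0,0],[0,0,0]],[[0,0,0],[0,0,0]]]' --gripper 0.085

```text
t: 9.55
eef_pos: [0.5078, -0.1303, 0.1788]
tool_rot: [-0.548, 0.55, 0.447, -0.445]
contact_force: [-0.4, 0.2, -0.8]
gripper_width: 0.994
```

```bash
cat > chk.py <<'E'
from h import *
import sys
st(); a,P,c=cam('wrist'); np.savez('w2.npz',P=P,color=a)
H=toH(P); ok=np.isfinite(H[...,0])&(abs(H[...,1])<.045)&(H[...,0]>-.15)&(H[...,0]<.06)
ai=a.astype(int); wood=(ai[...,0]-ai[...,2])>45
h=H[ok&(abs(H[...,2]-.068)<.003)&wood]*1000
print('pin x',np.percentile(h[:,0],[.2,1,99,99.8]).round(1),'y',np.percentile(h[:,1],[.5,99.5]).round(1),'z',np.median(h[:,2]).round(1))
b=H[ok&(abs(H[...,2]-.064)<.002)&~wood&(H[...,0]>.03)]*1000; print('stop x',np.percentile(b[:,0],[1,99]).round(1),'y',np.percentile(b[:,1],[1,99]).round(1))
vv,uu=np.where(ok&(abs(H[...,0])<.03)&(abs(H[...,1])<.02)); 
v0,v1,u0,u1=vv.min()-5,vv.max()+5,uu.min()-5,uu.max()+5; print(v0,v1,u0,u1)
save('slot.png',cv2.resize(a[v0:v1,u0:u1],None,fx=7,fy=7,interpolation=cv2.INTER_CUBIC))
sl=ok&(abs(H[...,0])<.017)&(abs(H[...,1])<.014)
k=H[sl&(H[...,2]<.046)]*1000; hh,e=np.histogram(k[:,2],np.arange(0,48,2)); print([(int(e[i]),int(hh[i])) for i in range(len(hh)) if hh[i]])
# y profile of depth, middle of x
for y in range(-14,14):
    m=ok&(abs(H[...,0])<.012)&(H[...,1]*1000>=y)&(H[...,1]*1000<y+1); q=H[m]*1000
    if len(q): print(y,len(q),'z',np.percentile(q[:,2],[10,50,90]).round(0),'rgb',np.median(a[m],0))
E
python3 chk.py
```

```text
t9.55 tcp [ 507.8 -130.3  178.8] yawx 78.17 tilt [0.0033 0.    ] F [-0.4  0.2 -0.8] gw 0.994 q [-0.15  0.3   0.34  1.99 -0.13  0.87  1.62]
pin x [-89.9 -89.4  38.2  39.6] y [-32.4  31.1] z 67.8
stop x [30.6 54.5] y [-43.9  43.9]
258 319 249 300
[(40, 131), (42, 94)]
-14 17 z [48. 49. 51.] rgb [182. 166. 148.]
-13 12 z [41. 42. 43.] rgb [225. 186.  90.]
-12 12 z [41. 42. 42.] rgb [223.  185.   96.5]
-11 11 z [41. 42. 42.] rgb [223. 185.  98.]
-10 12 z [41. 42. 42.] rgb [228.  191.   99.5]
-9 4 z [41. 42. 42.] rgb [226.  185.5  92.5]
-8 7 z [42. 42. 42.] rgb [213. 177.  97.]
3 9 z [41. 42. 42.] rgb [149. 118.  72.]
4 3 z [41. 42. 42.] rgb [156. 125.  74.]
5 12 z [41. 42. 43.] rgb [163. 128.  67.]
6 11 z [41. 42. 43.] rgb [161. 127.  68.]
7 12 z [41. 42. 42.] rgb [161.  127.5  69.5]
8 12 z [41. 42. 42.] rgb [161. 127.  69.]
9 12 z [41. 42. 43.] rgb [161. 127.  69.]
10 13 z [41. 42. 42.] rgb [159. 125.  68.]
11 12 z [41. 42. 43.] rgb [161.5 127.5  66.5]
12 12 z [41. 42. 43.] rgb [143.5 112.5  68. ]
13 38 z [50. 67. 68.] rgb [174.5 134.5  95. ]
```

View pics/slot.png

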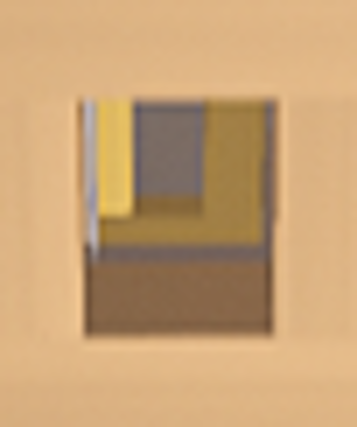

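```bash
python3 - <<'E'
from h import *
D=np.load('w2.npz');a=D['color'].astype(float)
p,Rm,o=tool(); c=read_camera('wrist'); K=c['intrinsics']; M=np.array(c['hand_eye'])
def ray(u,v,z):
    d=Rm@(M[:3,:3]@np.array([(u-K[0,2])/K[0,0],(v-K[1,2])/K[1,1],1])); o0=Rm@M[:3,3]+p
    return toH(o0+d*(z-o0[2])/d[2])*1000
pr=a[275:285,258:292].mean(0); print([(258+i,*pr[i].round(0).astype(int)) for i in range(34)])
for u in (268,278.3): print(u,ray(u,280,.042).round(2),ray(u,280,.050).round(2))
for u in (260,264,288,290): print(u,ray(u,278,.068).round(1))
print('rear edge col profile', a[255:325,273].round(0).astype(int)[:, :].tolist()[::1][14:50])
for v in (273,287,292): print(v,ray(273,v,.042).round(1))
plan((.5683,.206,.14),-82.6)
E
```

```text
[(258, np.int64(228), np.int64(187), np.int64(138)), (259, np.int64(233), np.int64(190), np.int64(139)), (260, np.int64(186), np.int64(142), np.int64(96)), (261, np.int64(183), np.int64(169), np.int64(164)), (262, np.int64(181), np.int64(165), np.int64(148)), (263, np.int64(226), np.int64(186), np.int64(91)), (264, np.int64(223), np.int64(185), np.int64(97)), (265, np.int64(223), np.int64(186), np.int64(98)), (266, np.int64(228), np.int64(191), np.int64(100)), (267, np.int64(219), np.int64(181), np.int64(95)), (268, np.int64(110), np.int64(98), np.int64(99)), (269, np.int64(118), np.int64(104), np.int64(100)), (270, np.int64(121), np.int64(107), np.int64(99)), (271, np.int64(122), np.int64(107), np.int64(99)), (272, np.int64(122), np.int64(107), np.int64(99)), (273, np.int64(122), np.int64(108), np.int64(100)), (274, np.int64(122), np.int64(107), np.int64(100)), (275, np.int64(122), np.int64(108), np.int64(100)), (276, np.int64(122), np.int64(107), np.int64(101)), (277, np.int64(117), np.int64(105), np.int64(104)), (278, np.int64(152), np.int64(121), np.int64(72)), (279, np.int64(163
[... 931 characters left out ...]
01, 97], [120, 106, 98], [124, 108, 100], [123, 108, 100], [123, 108, 99], [122, 107, 99], [122, 107, 99], [124, 109, 101], [121, 106, 99], [122, 107, 99], [123, 108, 101], [121, 107, 101], [124, 105, 92], [135, 106, 65], [135, 103, 57], [141, 109, 62], [156, 123, 68], [161, 127, 67], [161, 128, 66], [150, 118, 72], [122, 101, 87], [115, 97, 91], [125, 100, 81], [136, 102, 71], [135, 101, 70], [134, 102, 72], [133, 101, 71], [135, 103, 72], [134, 101, 71], [136, 104, 75], [134, 102, 72], [128, 96, 67]]
273 [-4.8 -1.4 42. ]
287 [12.8 -1.4 42. ]
292 [19.2 -1.4 42. ]
shift(tool now) mm [341.6  37.    8.5] rot deg [-1.0000e-02  1.6078e+02 -3.0000e-02] shift(target axes) mm [-325.3   37.   104.4]
```

play_rows --increments '[[[0.03,0,0.001],[0,0,0]],[[0.035,0,0.001],[0,0,0]],[[0.035,0,0.001],[0,0,0]],[[0.035,0,0.001],[0,0,0]],[[0.035,0,0.001],[0,0,0]],[[0.035,0,0.001],[0,0,0]],[[0.035,0,0.001],[0,0,0]],[[0.035,0,0.001],[0,0,0]],[[0.035,0,0.0005],[0,0,0]],[[0.0316,0,0],[0,-5,0]],[[0,0,0],[0,-7,0]],[[0,0,0],[0,-7,0]],[[0,0,0],[0,-7,0]],[[0,0,0],[0,-7,0]],[[0,0,0],[0,-7,0]],[[0,0,0],[0,-7,0]],[[0,0,0],[0,-7,0]],[[0,0,0],[0,-7,0]],[[0,0,0],[0,-7,0]]]'

```text
t: 11.23
eef_pos: [0.568, 0.2056, 0.1757]
tool_rot: [0.204, -0.203, -0.677, 0.678]
contact_force: [0.0, -0.6, -0.1]
gripper_width: 0.997
```

play_rows --increments '[[[0,0,0],[0,-7,0]],[[0,0,0],[0,-7,0]],[[0,0,0],[0,-7,0]],[[0,0,0],[0,-7,0]],[[0,0,0],[0,-7,0]],[[0,0,0],[0,-7,0]],[[0,0,0],[0,-7,0]],[[0,0,0],[0,-7,0]],[[0,0,0],[0,-7,0]],[[0,0,0],[0,-7,0]],[[0,0,0],[0,-7,0]],[[0,0,0],[0,-7,0]],[[0,0,0],[0,-7,0]],[[0,0,0],[0,-7,0]],[[0,0,0],[0,-7,0]],[[0,0,0],[0,-7,0]],[[0,0,0],[0,-7,0]],[[0,0,0],[0,0,0]],[[0,0,0],[0,0,0]]]' --gripper 0.04

```text
t: 12.82
eef_pos: [0.5151, 0.255, 0.1163]
tool_rot: [-0.407, 0.411, -0.55, 0.602]
contact_force: [0.4, 1.1, 0.1]
gripper_width: 0.469
```

```bash
python3 - <<'E'
from h import *
st(); a,P,c=cam('wrist')
m=np.isfinite(P[...,2]); Q=P[m]; Q=Q[(np.hypot(Q[:,0]-.568,Q[:,1]-.206)<.03)]
for lo,hi in((.098,.112),(.045,.053)):
    B=Q[(Q[:,2]>lo)&(Q[:,2]<hi)]; 
    if len(B)>5: print(lo,len(B),cv2.minAreaRect((B[:,:2]*1000).astype(np.float32)),np.median(B[:,2]))
plan((.5683,.206,.0805),-82.6)
E
```

```text
t12.82 tcp [515.1 255.  116.3] yawx -109.37 tilt [ 0.0385 -0.0626] F [0.4 1.1 0.1] gw 0.469 q [ 0.3   0.95 -1.41  1.85  1.04  1.34  2.96]
0.098 1506 ((567.7337036132812, 206.25335693359375), (36.038326263427734, 12.318282127380371), 6.781581878662109) 0.1034215206544429
0.045 2123 ((568.6310424804688, 206.27394104003906), (58.602420806884766, 59.93999099731445), 22.885940551757812) 0.04996921674701847
shift(tool now) mm [26.6 41.7 62.4] rot deg [ -2.69 -26.87   3.36] shift(target axes) mm [54.6 36.7 44.8]
```

The turn direction was the wrong one for joint 7: it hit its range and the arm drifted. The bolt wasn't touched. I'll rise and unwind.

play_rows --increments '[[[0,-0.015,0],[0,3,0]],[[0,-0.015,0],[0,5,0]],[[0,-0.015,0],[0,5,0]],[[0,-0.015,0],[0,7,0]],[[0,0,0],[0,7,0]],[[0,0,0],[0,7,0]],[[0,0,0],[0,7,0]],[[0,0,0],[0,7,0]]]'

```text
t: 13.53
eef_pos: [0.5162, 0.2573, 0.1789]
tool_rot: [-0.145, 0.124, -0.669, 0.718]
contact_force: [0.5, -0.4, -0.5]
gripper_width: 0.466
```

```bash
python3 - <<'E'
from h import *
st(); plan((.5683,.206,.17),97.4)
E
```

```text
t13.53 tcp [516.2 257.3 178.9] yawx -158.02 tilt [ 0.0434 -0.0623] F [ 0.5 -0.4 -0.5] gw 0.466 q [ 0.29  0.75 -1.32  1.8   0.84  1.28  2.24]
shift(tool now) mm [-28.9  14.3  66.1] rot deg [ -2.11 104.48  -4.56] shift(target axes) mm [-57.5   8.9 -45. ]
```

play_rows --increments '[[[0,0,0],[-0.14,6.965,-0.304]],[[0,0,0],[-0.14,6.965,-0.304]],[[0,0,0],[-0.14,6.965,-0.304]],[[0,0,0],[-0.14,6.965,-0.304]],[[0,0,0],[-0.14,6.965,-0.304]],[[0,0,0],[-0.14,6.965,-0.304]],[[0,0,0],[-0.14,6.965,-0.304]],[[0,0,0],[-0.14,6.965,-0.304]],[[0,0,0],[-0.14,6.965,-0.304]],[[0,0,0],[-0.14,6.965,-0.304]],[[0,0,0],[-0.14,6.965,-0.304]],[[0,0,0],[-0.14,6.965,-0.304]],[[0,0,0],[-0.14,6.965,-0.304]],[[0,0,0],[-0.14,6.965,-0.304]],[[0,0,0],[-0.14,6.965,-0.304]],[[0,0,0],[0,0,0]],[[0,0,0],[0,0,0]]]'

```text
t: 14.95
eef_pos: [0.5159, 0.2575, 0.1789]
tool_rot: [0.464, -0.464, -0.534, 0.534]
contact_force: [-0.2, 0.2, 0.5]
gripper_width: 0.472
```

```bash
python3 - <<'E'
from h import *
st(); plan((.5683,.206,.17),97.4)
E
```

```text
t14.95 tcp [515.9 257.5 178.9] yawx 98.04 tilt [-0.0002 -0.0009] F [-0.2  0.2  0.5] gw 0.472 q [ 0.15  0.56 -0.97  1.8   0.52  1.07  0.7 ]
shift(tool now) mm [-58.3   8.9 -44.7] rot deg [-0.02  0.64 -0.05] shift(target axes) mm [-57.9   8.9 -45.3]
```

play_rows --increments '[[[-0.0096,0,-0.0075],[0,0.64,0]],[[-0.0096,0,-0.0075],[0,0,0]],[[-0.0096,0,-0.0075],[0,0,0]],[[-0.0096,0,-0.0075],[0,0,0]],[[-0.0096,0,-0.0075],[0,0,0]],[[-0.0098,0,-0.0077],[0,0,0]],[[0,0.01,0],[0,0,0]],[[0,0.015,0],[0,0,0]],[[0,0.015,0],[0,0,0]],[[0,0.01,0],[0,0,0]],[[0,0,0],[0,0,0]],[[0,0,0],[0,0,0]]]'

```text
t: 15.95
eef_pos: [0.566, 0.207, 0.127]
tool_rot: [0.467, -0.466, -0.53, 0.532]
contact_force: [-0.9, 0.2, 0.9]
gripper_width: 0.47
```

```bash
python3 - <<'E'
from h import *
st(); plan((.568,.2061,.0815),97.4)
E
```

```text
t15.95 tcp [566. 207. 127.] yawx 97.39 tilt [-0.0038 -0.0012] F [-0.9  0.2  0.9] gw 0.470 q [ 0.2   0.65 -0.91  1.78  0.59  1.02  0.76]
shift(tool now) mm [-1.1 45.5 -2.1] rot deg [-0.23 -0.01 -0.04] shift(target axes) mm [-1.1 45.5 -1.9]
```

play_rows --increments '[[[-0.0011,0.005,-0.002],[-0.23,0,0]],[[0,0.01,0],[0,0,0]],[[0,0.01,0],[0,0,0]],[[0,0.01,0],[0,0,0]],[[0,0.006,0],[0,0,0]],[[0,0.0045,0],[0,0,0]],[[0,0,0],[0,0,0]],[[0,0,0],[0,0,0]]]'

```text
t: 16.62
eef_pos: [0.5692, 0.2057, 0.0824]
tool_rot: [-0.467, 0.468, 0.531, -0.53]
contact_force: [-0.2, 0.7, 0.5]
gripper_width: 0.472
```

play_rows --increments '[[[0,0,0],[0,0,0]],[[0,0,0],[0,0,0]],[[0,0,0],[0,0,0]],[[0,0,0],[0,0,0]],[[0,0,0],[0,0,0]],[[0,0,0],[0,0,0]],[[0,0,0],[0,0,0]],[[0,0,0],[0,0,0]]]' --gripper 0.004 --grip_force 60

```text
t: 17.28
eef_pos: [0.5697, 0.2059, 0.0829]
tool_rot: [-0.466, 0.468, 0.532, -0.53]
contact_force: [-0.5, 0.7, 2.1]
gripper_width: 0.128
```

```bash
python3 - <<'E'
from h import *
st(); plan((.568,.2061,.0815),97.4)
E
```

```text
t17.28 tcp [569.7 205.9  82.9] yawx 97.30 tilt [0.0031 0.0001] F [-0.5  0.7  2.1] gw 0.128 q [ 0.17  0.7  -0.87  1.8   0.65  0.95  0.72]
shift(tool now) mm [0.5 1.4 1.6] rot deg [ 0.17 -0.1  -0.02] shift(target axes) mm [0.5 1.4 1.6]
```

play_rows --increments '[[[0,-0.003,0],[0,0,0]],[[0,-0.006,0],[0,0,0]],[[0,-0.008,0],[0,0,0]],[[0,-0.01,0],[0,0,0]],[[0,-0.01,0],[0,0,0]],[[0,-0.01,0],[0,0,0]],[[0,-0.015,0],[0,0,0]],[[0,-0.02,0],[0,0,0]],[[0,-0.018,0],[0,0,0]],[[0,0,0],[0,0,0]],[[0,0,0],[0,0,0]]]' --grip_force 100

```text
t: 18.2
eef_pos: [0.5698, 0.2061, 0.1843]
tool_rot: [-0.466, 0.468, 0.532, -0.529]
contact_force: [-0.0, -0.3, -2.2]
gripper_width: 0.116
```

```bash
python3 - <<'E'
from h import *
st()
t=toW([0,-.0014,.155]); d=HR@np.array([1,0,0])*.0016  # TCP so that bolt (at tool z +1.6 => -holder x) lands on x=0
plan(t+d,HY+90)
a,P,c=cam('wrist'); m=np.isfinite(P[...,2]); p,Rm,o=tool()
T=((P-p)@Rm)*1000; k=m&(abs(T[...,0])<35)&(abs(T[...,2])<35)&(T[...,1]>-25)&(T[...,1]<90)
B=T[k]; hh,e=np.histogram(B[:,1],np.arange(-25,90,3)); print([(int(e[i]),int(hh[i])) for i in range(len(hh)) if hh[i]])
for lo,hi in((-24,-18),(2,8),(28,36)):
    b=B[(B[:,1]>lo)&(B[:,1]<hi)]
    if len(b): print(lo,np.percentile(b,[1,50,99],0).round(1).tolist())
save('held.png',a)
E
```

```text
t18.20 tcp [569.8 206.1 184.3] yawx 97.29 tilt [0.005  0.0005] F [-0.  -0.3 -2.2] gw 0.116 q [ 0.23  0.59 -0.95  1.73  0.53  1.1   0.81]
shift(tool now) mm [-357.8   29.3   16.2] rot deg [ 0.29 19.09  0.04] shift(target axes) mm [-343.3   29.3 -101.9]
[(-25, 574), (-22, 1174), (-19, 243), (-16, 208), (-13, 204), (-10, 154), (-7, 104), (-4, 46), (-1, 45), (2, 126), (5, 40), (8, 40), (11, 52), (14, 38), (20, 2), (23, 16), (26, 2123), (29, 235), (32, 2), (59, 24), (62, 15), (65, 12)]
-24 [[-17.4, -23.7, -15.7], [-0.0, -21.6, 6.3], [17.0, -18.2, 18.7]]
2 [[-11.8, 2.2, 5.5], [6.4, 3.9, 8.4], [11.7, 7.8, 11.8]]
28 [[-22.9, 28.0, -12.5], [-1.8, 28.5, 10.1], [22.4, 31.0, 24.4]]
```

View pics/held.png

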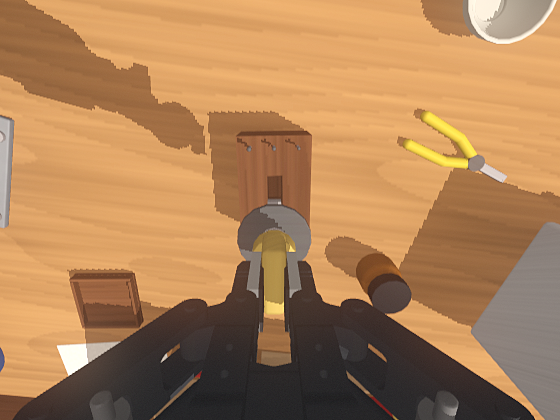

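play_rows --increments '[[[0,0,0],[0.1,6.36,0]],[[0,0,0],[0.1,6.36,0]],[[0,0,0],[0.1,6.36,0]],[[-0.02,0,-0.006],[0,0,0]],[[-0.03,0,-0.009],[0,0,0]],[[-0.033,0,-0.0097],[0,0,0]],[[-0.033,0,-0.0097],[0,0,0]],[[-0.033,0,-0.0097],[0,0,0]],[[-0.033,0,-0.0097],[0,0,0]],[[-0.033,0,-0.0097],[0,0,0]],[[-0.033,0,-0.0097],[0,0,0]],[[-0.033,0,-0.0097],[0,0,0]],[[-0.03,0,-0.009],[0,0,0]],[[-0.02,0,-0.006],[0,0,0]],[[-0.01,0,-0.003],[0,0,0]],[[0,0,0],[0,0,0]],[[0,0,0],[0,0,0]],[[0,0,0],[0,0,0]]]'

```text
t: 19.75
eef_pos: [0.5981, -0.1459, 0.1824]
tool_rot: [0.549, -0.547, -0.446, 0.448]
contact_force: [0.2, 0.6, -0.5]
gripper_width: 0.112
```

```bash
cat > s.py <<'E'
from h import *
import sys
st(); p,Rm,o=tool(); print('H',(toH(p)*1000).round(1),'headunder z',round(p[2]*1000-69,1))
plan(toW([.0008,-.0014,.110]),HY+90)
E
python3 s.py
```

```text
t19.75 tcp [ 598.1 -145.9  182.4] yawx 78.41 tilt [-0.0032  0.0014] F [ 0.2  0.6 -0.5] gw 0.112 q [ 0.74  0.57 -0.84  1.71  0.47  1.09  1.12]
H [ -0.5   3.2 182.4] headunder z 113.4
shift(tool now) mm [-4.6 72.4 -1.6] rot deg [-0.2   0.21  0.04] shift(target axes) mm [-4.6 72.4 -1.3]
```

play_rows --increments '[[[-0.0023,0.01,-0.0007],[-0.2,0.21,0.04]],[[-0.0023,0.01,-0.0006],[0,0,0]],[[0,0.012,0],[0,0,0]],[[0,0.012,0],[0,0,0]],[[0,0.01,0],[0,0,0]],[[0,0.006,0],[0,0,0]],[[0,0,0],[0,0,0]],[[0,0,0],[0,0,0]],[[0,0,0],[0,0,0]]]'

```text
t: 20.5
eef_pos: [0.599, -0.1535, 0.123]
tool_rot: [-0.549, 0.55, 0.445, -0.445]
contact_force: [0.1, 0.0, -1.3]
gripper_width: 0.109
```

```bash
python3 s.py
```

```text
t20.50 tcp [ 599.  -153.5  123. ] yawx 78.01 tilt [ 0.0012 -0.0014] F [ 0.1  0.  -1.3] gw 0.109 q [ 0.72  0.63 -0.8   1.75  0.53  0.99  1.08]
H [  1.9  -4.  123. ] headunder z 54.0
shift(tool now) mm [ 2.7 13.   1.1] rot deg [ 0.09 -0.19 -0.07] shift(target axes) mm [ 2.6 13.   1.1]
```

play_rows --increments '[[[0.0026,0,0.001],[0,-0.15,0]],[[0,0.004,0],[0,0,0]],[[0,0,0],[0,0,0]],[[0,0,0],[0,0,0]],[[0,0,0],[0,0,0]]]'

```text
t: 20.92
eef_pos: [0.5982, -0.1509, 0.1186]
tool_rot: [-0.548, 0.549, 0.446, -0.446]
contact_force: [0.6, 0.3, -0.9]
gripper_width: 0.111
```

```bash
python3 s.py
```

```text
t20.92 tcp [ 598.2 -150.9  118.6] yawx 78.16 tilt [ 0.0005 -0.0016] F [ 0.6  0.3 -0.9] gw 0.111 q [ 0.71  0.64 -0.79  1.76  0.54  0.98  1.07]
H [  0.5  -1.7 118.6] headunder z 49.6
shift(tool now) mm [ 0.3  8.6 -0.3] rot deg [ 0.04 -0.04 -0.08] shift(target axes) mm [ 0.3  8.6 -0.3]
```

play_rows --increments '[[[0.0003,0.003,0],[0,0,0]],[[0,0.002,0],[0,0,0]],[[0,0.0015,0],[0,0,0]],[[0,0.001,0],[0,0,0]],[[0,0.001,0],[0,0,0]],[[0,0.001,0],[0,0,0]],[[0,0,0],[0,0,0]]]'

```text
t: 21.5
eef_pos: [0.5981, -0.1505, 0.1088]
tool_rot: [-0.548, 0.549, 0.445, -0.446]
contact_force: [-0.8, 0.1, -2.0]
gripper_width: 0.117
```

```bash
python3 s.py
```

```text
t21.50 tcp [ 598.1 -150.5  108.8] yawx 78.16 tilt [ 0.0001 -0.0014] F [-0.8  0.1 -2. ] gw 0.117 q [ 0.71  0.65 -0.79  1.76  0.55  0.96  1.06]
H [  0.4  -1.4 108.8] headunder z 39.8
shift(tool now) mm [-0.  -1.2 -0.4] rot deg [ 0.02 -0.04 -0.08] shift(target axes) mm [-0.  -1.2 -0.4]
```

play_rows --increments '[[[0,0.001,0],[0,0,0]],[[0,0.001,0],[0,0,0]],[[0,0.001,0],[0,0,0]],[[0,0,0],[0,0,0]]]'

```text
t: 21.83
eef_pos: [0.5981, -0.1506, 0.1058]
tool_rot: [-0.548, 0.549, 0.445, -0.446]
contact_force: [1.2, -0.1, -1.5]
gripper_width: 0.114
```

play_rows --increments '[[[0,0.001,0],[0,0,0]],[[0,0.001,0],[0,0,0]],[[0,0.001,0],[0,0,0]],[[0,0,0],[0,0,0]]]'

```text
t: 22.17
eef_pos: [0.5981, -0.1506, 0.1028]
tool_rot: [-0.549, 0.549, 0.445, -0.446]
contact_force: [-0.4, -0.2, -2.1]
gripper_width: 0.115
```

play_rows --increments '[[[0,0.001,0],[0,0,0]],[[0,0.001,0],[0,0,0]],[[0,0,0],[0,0,0]],[[0,0,0],[0,0,0]]]'

```text
t: 22.5
eef_pos: [0.5983, -0.1505, 0.1013]
tool_rot: [-0.548, 0.549, 0.446, -0.446]
contact_force: [-0.3, 0.5, 0.5]
gripper_width: 0.112
```

```bash
python3 s.py
```

```text
t22.50 tcp [ 598.3 -150.5  101.3] yawx 78.16 tilt [ 0.0006 -0.0016] F [-0.3  0.5  0.5] gw 0.112 q [ 0.7   0.66 -0.78  1.77  0.56  0.95  1.06]
H [  0.6  -1.3 101.3] headunder z 32.3
shift(tool now) mm [-0.1 -8.7 -0.2] rot deg [ 0.05 -0.04 -0.08] shift(target axes) mm [-0.1 -8.7 -0.2]
```

The head went through the keeper freely and the collar meets the pin at TCP z ≈ 101.3. Now I'll press.

play_rows --increments '[[[0,0.001,0],[0,0,0]],[[0,0.001,0],[0,0,0]],[[0,0.001,0],[0,0,0]],[[0,0.001,0],[0,0,0]],[[0,0,0],[0,0,0]],[[0,0,0],[0,0,0]]]'

```text
t: 23.0
eef_pos: [0.5985, -0.1505, 0.0977]
tool_rot: [-0.548, 0.55, 0.446, -0.446]
contact_force: [-3.0, 0.5, 7.8]
gripper_width: 0.116
```

play_rows --increments '[[[0,0.001,0],[0,0,0]],[[0,0.001,0],[0,0,0]],[[0,0.001,0],[0,0,0]],[[0,0,0],[0,0,0]],[[0,0,0],[0,0,0]]]'

```text
t: 23.42
eef_pos: [0.5985, -0.1505, 0.0951]
tool_rot: [-0.548, 0.55, 0.446, -0.446]
contact_force: [-3.2, 0.7, 10.3]
gripper_width: 0.115
```

```bash
python3 s.py
```

```text
t23.42 tcp [ 598.5 -150.5   95.1] yawx 78.16 tilt [ 0.0009 -0.0022] F [-3.2  0.7 10.3] gw 0.115 q [ 0.7   0.66 -0.77  1.77  0.57  0.94  1.05]
H [ 0.8 -1.3 95.1] headunder z 26.1
shift(tool now) mm [ -0.1 -14.9  -0. ] rot deg [ 0.08 -0.04 -0.11] shift(target axes) mm [ -0.1 -14.9   0. ]
```

play_rows --increments '[[[0,0.0008,0.0005],[0,0,0]],[[0,0.0007,0.0003],[0,0,0]],[[0,0,0],[0,0,0]],[[0,0,0],[0,0,0]]]'

```text
t: 23.75
eef_pos: [0.5984, -0.1505, 0.094]
tool_rot: [-0.548, 0.55, 0.446, -0.446]
contact_force: [-3.1, 0.1, 11.5]
gripper_width: 0.115
```

```bash
python3 s.py
```

```text
t23.75 tcp [ 598.4 -150.5   94. ] yawx 78.16 tilt [ 0.0023 -0.0024] F [-3.1  0.1 11.5] gw 0.115 q [ 0.7   0.66 -0.77  1.77  0.57  0.94  1.05]
H [ 0.7 -1.3 94. ] headunder z 25.0
shift(tool now) mm [ -0.1 -16.   -0.2] rot deg [ 0.16 -0.04 -0.11] shift(target axes) mm [ -0.1 -16.   -0.1]
```

play_rows --increments '[[[0,0,0],[0,5,0]],[[0,0,0],[0,5,0]],[[0,0,0],[0,5,0]],[[0,0,0],[0,5,0]],[[0,0,0],[0,5,0]],[[0,0,0],[0,5,0]],[[0,0,0],[0,0,0]]]'

```text
t: 24.33
eef_pos: [0.5994, -0.1506, 0.0946]
tool_rot: [-0.645, 0.648, 0.288, -0.286]
contact_force: [-0.7, -0.6, 10.7]
gripper_width: 0.117
```

```bash
python3 s.py; python3 -c "
from h import *
print(get_obs()['torque'])"
```

```text
t24.33 tcp [ 599.4 -150.6   94.6] yawx 47.91 tilt [ 0.0046 -0.0029] F [-0.7 -0.6 10.7] gw 0.117 q [ 0.62  0.63 -0.65  1.78  0.48  0.9   0.59]
H [ 1.7 -1.2 94.6] headunder z 25.6
shift(tool now) mm [ -0.6 -15.4   0.6] rot deg [ 3.100e-01 -3.029e+01 -3.000e-02] shift(target axes) mm [ -0.2 -15.4   0.9]
[-0.18730128  0.26282265 -0.11554079]
```

play_rows --increments '[[[0,0.0004,0],[0,5,0]],[[0,0.0004,0],[0,5,0]],[[0,0,0],[0,5,0]],[[0,0,0],[0,5,0]],[[0,0,0],[0,5,0]],[[0,0,0],[0,5,0]],[[0,0,0],[0,5,0]],[[0,0,0],[0,5,0]],[[0,0,0],[0,5,0]],[[0,0,0],[0,5,0]],[[0,0,0],[0,0,0]]]'

```text
t: 25.25
eef_pos: [0.5996, -0.1507, 0.0939]
tool_rot: [-0.706, 0.708, -0.011, 0.015]
contact_force: [-0.9, -1.0, 11.3]
gripper_width: 0.115
```

```bash
python3 s.py; python3 -c "
from h import *
print(get_obs()['torque']); plan(toW([0,-.0014,.094]),HY)"
```

```text
t25.25 tcp [ 599.6 -150.7   93.9] yawx -2.09 tilt [ 0.0048 -0.0029] F [-0.9 -1.  11.3] gw 0.115 q [ 0.48  0.58 -0.45  1.79  0.33  0.84 -0.16]
H [ 1.9 -1.3 93.9] headunder z 24.9
shift(tool now) mm [ -1.  -16.2   0. ] rot deg [  0.33 -80.29   0.12] shift(target axes) mm [ -0.1 -16.1   1.1]
[-0.07360432  0.2961069  -0.1263965 ]
shift(tool now) mm [-1.9 -0.2  0.2] rot deg [0.13 9.71 0.3 ] shift(target axes) mm [-1.9 -0.1 -0.1]
```

play_rows --increments '[[[0,0,0],[0,4,0]],[[0,0,0],[0,4,0]],[[0,0,0],[0,1.7,0]],[[0,0,0],[0,0,0]],[[0,0,0],[0,0,0]]]'

```text
t: 25.67
eef_pos: [0.5992, -0.1506, 0.0937]
tool_rot: [-0.703, 0.704, -0.07, 0.073]
contact_force: [-0.4, -0.5, 12.3]
gripper_width: 0.115
```

```bash
python3 s.py; python3 -c "
from h import *
print(get_obs()['torque'])"
```

```text
t25.67 tcp [ 599.2 -150.6   93.7] yawx -11.53 tilt [ 0.004  -0.0026] F [-0.4 -0.5 12.3] gw 0.115 q [ 0.45  0.57 -0.41  1.79  0.3   0.84 -0.31]
H [ 1.5 -1.2 93.7] headunder z 24.7
shift(tool now) mm [ -0.6 -16.3  -0.2] rot deg [  0.28 -89.73   0.12] shift(target axes) mm [ -0.2 -16.3   0.7]
[-0.07660985  0.53628878  0.04610219]
```

play_rows --increments '[[[0,0,0],[0,1.5,0]],[[0,0,0],[0,0,0]],[[0,0,0],[0,0,0]]]'

```text
t: 25.92
eef_pos: [0.5991, -0.1505, 0.0937]
tool_rot: [-0.702, 0.703, -0.079, 0.082]
contact_force: [-1.6, -0.1, 12.6]
gripper_width: 0.115
```

```bash
python3 s.py; python3 -c "
from h import *
print(get_obs()['torque'])"
```

```text
t25.92 tcp [ 599.1 -150.5   93.7] yawx -13.01 tilt [ 0.0037 -0.0025] F [-1.6 -0.1 12.6] gw 0.115 q [ 0.44  0.57 -0.41  1.79  0.29  0.84 -0.33]
H [ 1.3 -1.1 93.7] headunder z 24.7
shift(tool now) mm [ -0.5 -16.3  -0.3] rot deg [  0.26 -91.21   0.11] shift(target axes) mm [ -0.3 -16.3   0.5]
[-0.00244118  0.61405137  0.16305048]
```

play_rows --increments '[[[-0.0008,0,0],[0,-0.6,0]],[[-0.0007,0,0],[0,0,0]],[[0,0,0],[0,0,0]],[[0,-0.001,0],[0,0,0]],[[0,-0.001,0],[0,0,0]],[[0,0,0],[0,0,0]]]'

```text
t: 26.42
eef_pos: [0.5987, -0.1504, 0.0957]
tool_rot: [-0.702, 0.704, -0.074, 0.079]
contact_force: [1.5, -0.8, 9.3]
gripper_width: 0.116
```

```bash
python3 s.py
```

```text
t26.42 tcp [ 598.7 -150.4   95.7] yawx -12.44 tilt [ 0.0062 -0.0024] F [ 1.5 -0.8  9.3] gw 0.116 q [ 0.45  0.57 -0.41  1.79  0.29  0.84 -0.32]
H [ 1.  -1.2 95.7] headunder z 26.7
shift(tool now) mm [ -0.1 -14.3  -0.2] rot deg [  0.34 -90.64   0.25] shift(target axes) mm [ -0.2 -14.3   0.2]
```

play_rows --increments '[[[0,-0.001,0],[0,0,0]],[[0,-0.001,0],[0,0,0]],[[0,0,0],[0,0,0]],[[0,0,0],[0,0,0]]]'

```text
t: 26.75
eef_pos: [0.5987, -0.1504, 0.0975]
tool_rot: [-0.702, 0.704, -0.074, 0.079]
contact_force: [2.4, -1.7, 7.9]
gripper_width: 0.112
```

```bash
python3 s.py
```

```text
t26.75 tcp [ 598.7 -150.4   97.5] yawx -12.44 tilt [ 0.0061 -0.0024] F [ 2.4 -1.7  7.9] gw 0.112 q [ 0.45  0.56 -0.41  1.79  0.29  0.84 -0.32]
H [ 0.9 -1.2 97.5] headunder z 28.5
shift(tool now) mm [ -0.1 -12.5  -0.2] rot deg [  0.34 -90.64   0.24] shift(target axes) mm [ -0.2 -12.5   0.1]
```

play_rows --increments '[[[0,-0.001,0],[0,0,0]],[[0,0,0],[0,0,0]],[[0,-0.0005,0],[0,0,0]],[[0,0,0],[0,0,0]],[[0,0,0],[0,0,0]]]'

```text
t: 27.17
eef_pos: [0.5983, -0.1504, 0.0982]
tool_rot: [-0.702, 0.703, -0.075, 0.079]
contact_force: [4.9, -1.8, 3.3]
gripper_width: 0.111
```

```bash
python3 s.py
```

```text
t27.17 tcp [ 598.3 -150.4   98.2] yawx -12.44 tilt [ 0.0054 -0.002 ] F [ 4.9 -1.8  3.3] gw 0.111 q [ 0.45  0.56 -0.41  1.79  0.29  0.84 -0.32]
H [ 0.6 -1.2 98.2] headunder z 29.2
shift(tool now) mm [  0.3 -11.8  -0.2] rot deg [  0.29 -90.64   0.22] shift(target axes) mm [ -0.2 -11.8  -0.2]
```

Force falls to 3 N at z 98.2, so the keeper is holding the head in the groove. I'll relieve the side load and release.

play_rows --increments '[[[0.001,0,-0.0004],[0,0,0]],[[0,0,0],[0,0,0]],[[0,0,0],[0,0,0]]]'

```text
t: 27.42
eef_pos: [0.5985, -0.1505, 0.0982]
tool_rot: [-0.703, 0.703, -0.075, 0.078]
contact_force: [3.4, -0.3, 5.5]
gripper_width: 0.114
```

play_rows --increments '[[[0,0,0],[0,0,0]],[[0,0,0],[0,0,0]],[[0,0,0],[0,0,0]],[[0,0,0],[0,0,0]],[[0,0,0],[0,0,0]],[[0,0,0],[0,0,0]]]' --gripper 0.04

```text
t: 27.92
eef_pos: [0.5964, -0.1506, 0.0969]
tool_rot: [-0.702, 0.703, -0.077, 0.076]
contact_force: [-0.5, 0.6, -0.8]
gripper_width: 0.469
```

play_rows --increments '[[[0,-0.005,0],[0,0,0]],[[0,-0.01,0],[0,0,0]],[[0,-0.015,0],[0,0,0]],[[0,-0.015,0],[0,0,0]],[[0,-0.02,0],[0,0,0]],[[0,-0.02,0],[0,0,0]],[[0,-0.02,0],[0,0,0]],[[0,0,0],[0,0,0]],[[0,0,0],[0,0,0]]]'

```text
t: 28.67
eef_pos: [0.5978, -0.1506, 0.2044]
tool_rot: [-0.702, 0.704, -0.075, 0.078]
contact_force: [-0.7, -0.8, -0.2]
gripper_width: 0.467
```

```bash
python3 - <<'E'
from h import *
st(); a,P,c=cam('wrist'); save('end.png',a); H=toH(P); ok=np.isfinite(H[...,0])&(abs(H[...,1])<.045)&(H[...,0]>-.15)&(H[...,0]<.06)
ai=a.astype(int); wood=(ai[...,0]-ai[...,2])>45
h=H[ok&(abs(H[...,2]-.068)<.003)&wood]*1000
print('pin x',np.percentile(h[:,0],[.2,1,99,99.8]).round(1),'y',np.percentile(h[:,1],[.5,99.5]).round(1),'z',np.median(h[:,2]).round(1))
for lo,hi in ((.112,.13),(.070,.076)):
    B=H[ok&(H[...,2]>lo)&(H[...,2]<hi)&(abs(H[...,0])<.035)]*1000
    print(lo,len(B),cv2.minAreaRect(B[:,:2].astype(np.float32)) if len(B)>4 else '',np.median(B[:,2]),np.ptp(B[:,2]))
E
```

```text
t28.67 tcp [ 597.8 -150.6  204.4] yawx -12.44 tilt [ 0.004  -0.0024] F [-0.7 -0.8 -0.2] gw 0.467 q [ 0.48  0.44 -0.45  1.71  0.22  1.04 -0.26]
pin x [-89.8 -88.5  38.9  39.6] y [-32.8  31.1] z 68.0
0.112 585 ((1.4924426078796387, -0.37415313720703125), (35.66144943237305, 10.95047664642334), 89.67910766601562) 118.63777801013958 8.809882345851904
0.07 1068 ((1.7544631958007812, -0.7564010620117188), (47.26570129394531, 47.38994598388672), 59.726905822753906) 71.89270300297852 3.9688074176808783
```

View pics/end.png

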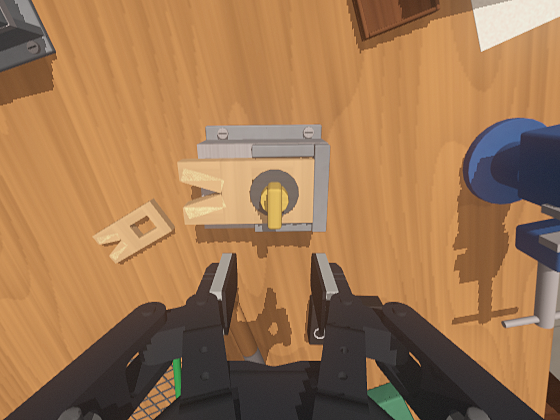

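The last picture shows the bar across the slot, standing upright at (275,205), the collar flat on the pin, and the pin against the stop. I'm handing it in.

```bash
python3 -c "
from h import *
hand_in(); st()"
```

```text
the job is handed in; nothing more can be done
the job is handed in; nothing more can be done
```

The bench pin is home against the stop, and the spring T-bolt is hooked across the keeper and released. I handed the job in at about 28.7 s of robot time; no verdict was reported.

- **Pin:** I pushed it about 16.5 mm until it met a firm stop at about 7 N. In the last picture its rear end is at holder x ≈ 39.6 mm, against the stop at 40 mm, and it lies flat with its top at 68.0 mm.
- **Bolt entry and turn:** The head entered the keeper on the first try with no resistance. I pressed it about 7 mm down at 12–14 N and turned it about 91° clockwise until the turning resistance rose, probably the lug.
- **Hooked:** As I let it rise, the force fell to 3 N at the expected height, so the head is held in the groove.
- **Final bolt check:** The bar is 89.7° across the slot and about 1.5 mm from its centre. The bar top reads 118.6 mm against an expected 120 mm. The camera read the same bar about 1.5 mm low in the block too, so I take this as camera bias.

**What went wrong:** On the way to the bolt I turned the wrist the wrong way. Joint 7 reached its 2.96 rad end and the tool drifted about 75 mm and tilted before I unwound it. Afterwards the bolt was still where I had first measured it. I did not measure the bystanders again at the end.

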